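# Sort the cushioned glass rests by feel

## Task

Check the three cushioned glass rests in the test strip from left to right (your left as you stand at the robot): push each rubber button in until it is flush with its sleeve, not right down to the bottom and never leaning on it hard, feel how much it resists, and let it spring back. Then seat the stiffest rest upright in the round socket of the flat square metal block, put the softest one in the grey tub, and leave the third in its place in the strip; do not disturb the other things on the bench.

Things in the scene. Friction and masses are not known exactly. Their poses are not given: they have to be found in the camera images.
- rest_a: Cushioned glass rest: plain steel sleeve, 40 mm diameter, 42 mm tall, 150 g, with a black rubber button (30 mm diameter) in its top that stands 7 mm above the sleeve's rim (button's face 49 mm above the underside). The sleeve's top 12 mm are a 4 mm wall around the button; below that it is solid. Grip it by the sleeve. Origin: centre of the underside; z up. The three rests look the same.
- rest_b: Cushioned glass rest: plain steel sleeve, 40 mm diameter, 42 mm tall, 150 g, with a black rubber button (30 mm diameter) in its top that stands 7 mm above the sleeve's rim (button's face 49 mm above the underside). The sleeve's top 12 mm are a 4 mm wall around the button; below that it is solid. Grip it by the sleeve. Origin: centre of the underside; z up. The three rests look the same.
- rest_c: Cushioned glass rest: plain steel sleeve, 40 mm diameter, 42 mm tall, 150 g, with a black rubber button (30 mm diameter) in its top that stands 7 mm above the sleeve's rim (button's face 49 mm above the underside). The sleeve's top 12 mm are a 4 mm wall around the button; below that it is solid. Grip it by the sleeve. Origin: centre of the underside; z up. The three rests look the same.
- cap_a (a joint): Push-in of the button of the rest with the same letter, m: 0 out, 0.007 flush with the rim, 0.011 bottomed. It springs back; linear spring from first touch, flush takes 4 to 15 N, at least 3.5 N apart between rests. Left alone upright it sags under 0.1 mm by its own weight (stiffest below 0.025, third 0.025 to 0.045 mm): too little to measure, but the judge knows the springs by it.
- cap_b (a joint): Push-in of the button of the rest with the same letter, m: 0 out, 0.007 flush with the rim, 0.011 bottomed. It springs back; linear spring from first touch, flush takes 4 to 15 N, at least 3.5 N apart between rests. Left alone upright it sags under 0.1 mm by its own weight (stiffest below 0.025, third 0.025 to 0.045 mm): too little to measure, but the judge knows the springs by it.
- cap_c (a joint): Push-in of the button of the rest with the same letter, m: 0 out, 0.007 flush with the rim, 0.011 bottomed. It springs back; linear spring from first touch, flush takes 4 to 15 N, at least 3.5 N apart between rests. Left alone upright it sags under 0.1 mm by its own weight (stiffest below 0.025, third 0.025 to 0.045 mm): too little to measure, but the judge knows the springs by it.
- slot_left (a point): Left hollow of the test strip (left is the end towards the robot's left, +y; the strip is turned at most 0.25 rad): centre of the hollow's floor, 9 mm above the bench and 5 mm below the strip's top; 45 mm wide.
- slot_mid (a point): Middle hollow of the test strip (left is the end towards the robot's left, +y; the strip is turned at most 0.25 rad): centre of the hollow's floor, 9 mm above the bench and 5 mm below the strip's top; 45 mm wide.
- slot_right (a point): Right hollow of the test strip (left is the end towards the robot's left, +y; the strip is turned at most 0.25 rad): centre of the hollow's floor, 9 mm above the bench and 5 mm below the strip's top; 45 mm wide.
- strip: Test strip: fixed aluminium bar 70 x 320 x 14 mm with three round hollows in a row along its y axis, 100 mm apart, in each of which a rest stands (in any order). Origin: centre of the underside; +y runs to the left end. A rest pressed on it with over 30 N while its button is pushed in counts as leaning on it hard.
- socket_floor (a point): Centre of the floor of the round socket in the fixed aluminium block (110 x 110 x 20 mm): the socket is 43 mm wide and 8 mm deep, with a 2 mm chamfer; its floor is 12 mm above the bench. The block and the tub may change sides.
- tub_in (a point): Centre of the inner floor, 4 mm above the bench, of the fixed open grey plastic tub: 140 x 140 mm outside, 40 mm tall, walls and floor 4 mm.
- tape_roll: Paper tape roll lying flat, 84 mm across, 24 mm tall. Bystander.
- screwdriver: Screwdriver lying flat at the right, about 200 mm long. Bystander.
- glue_bottle: White bottle, 54 mm across, 130 mm tall. Bystander.
- offcut: Wooden offcut, 160 x 50 x 18 mm. Bystander.
- spring_clamp: Black spring clamp lying flat, 130 mm long, 16 mm tall. Bystander.
- pot_screws: White plastic pot, 70 mm across, 60 mm tall. Bystander.
Mind the look-alikes: they are no part of the job. What is shaped like the rest_b but orange is not meant.

How it is judged:
By the outcome, as a careful person would: the job done as asked, in the order asked, and still so for the second after the job is handed in, with the robot touching nothing.
It also fails if it takes over 72 s, if anything falls off the work surface, if the arm or the gripper's body presses on something with over 40 N, if the wrist force passes 120 N, or if a joint passes its speed limit or range.

## Robot

A 6-joint arm with a two-finger parallel gripper is mounted at the origin on the work surface. World frame = base frame: x ahead of the robot, y to its left, z up, the work surface at z = 0. Lengths are in mm, angles in rad, forces in N, time in s.
With the tool pointing down it reaches from about 375 to 925 mm from the base axis. Payload 5.7 kg.
Tool frame: the origin (TCP) lies on the mounting face of the last link; the fingertips stand 182 mm ahead of it and the grasp point (between the pads) lies 163 mm ahead of it (robot.grasp_offset is the distance from the TCP to the grasp point, in mm); z points along the fingers, y is the direction in which the jaws open and shut (so a half turn about z gives the same grasp; the last joint's range is limited). The gripper opens to 88 mm and grips with 3 to 60 N. Pads are 20 mm wide; open, the fingers measure 115 mm over their backs; the gripper's body (75 mm by 178 mm) begins 61 mm behind the grasp point.
Start: joints at [1.086, 0.359, 1.51, -0, 1.272, -0.115], TCP at [216.857, 559.427, 404.623] pointing down, gripper open.
Joint ranges: [-2.97, 2.97], [-1.01, 2.36], [0.21, 2.38], [-0.96, 4.11], [0.2, 2.71], [-2.98, 2.98]. Speed limits (rad/s): [2.39, 2.39, 3.14, 3.14, 3.14, 3.14].

## Interface

Orientations are given as a unit quaternion [w, x, y, z].
In Python, from rig import robot, eyes, job gives the robot as it stands.
- The arm moves only by the tool drive_tool, never from a script. Its argument "increments" is a list of rows, each a list of 7 numbers: the shift along the tool's x, y, z in cm, then the turn, a rotation vector about the tool's x, y, z in degrees, then the opening, from 0 (shut) to 1 (fully open). A call has 1 to 8 rows; each row is the pose to reach, as a shift and turn from the pose measured when the call began, along the tool's axes at that moment; what a row does not reach only later rows make up. A row lasts 1/8 s, in which the tool goes at most 62.5 mm and 10.7 degrees, less where a joint would pass 70% of its speed; a pose out of reach is approached as far as the arm can. A call with a gripper value outside its range is refused whole. The fingers move at their own pace and stop on an object; "newtons" is the grip in N (left out, the last holds). Time passes only in rows, so rows that repeat a pose let the fingers close. It gives the time, the measured TCP pose, the force and the opening at its end, in the units of the state.
- robot.observe(): the state, without advancing time (a new reading comes with each control period).
- eyes.get_image(name): name is "scene" or "top"; returns a dict with "color" (384x512x3 uint8, red, green, blue), "z_map" (384x512 float32, mm along the optical axis (not along the pixel's ray), 0 where there is no reading), "intrinsics" (3x3 intrinsics, pixels), "eye" and "rotation" of the camera in the world. Camera axes: x right, y down, z forward; pixel columns grow to the right and rows downward; lengths in mm; the calibration is good to about 2 mm. A picture is of the moment at which its call begins.
- job.sign_off(): hands the job in, once; it reports no verdict.
Trained networks look in a picture, given as the dict that the camera call returned (one of the last four; its "shot" number tells which), for a name from the list of things; names that differ only in an ending like _2 or _b are one class to them, and where a whole thing is asked for, a point or a joint stands for the part that bears it (a point fixed in the world has none). Each returns a list of dicts, best first, with "conf" (0 to 1); they miss things now and then, are a little off and sometimes report something else, mostly with a low value. They report only what shows in the picture. A call takes as long as a camera call. They do not tell look-alikes from the thing itself.
- eyes.boxes_of(label, picture): "at" ([x, y, z] in mm, in world coordinates, good to about 4 mm: the middle of the surface that is visible of it).
- eyes.tip_of(label, picture): "at" ([x, y, z] in mm, in world coordinates, good to about 4 mm: a listed point, or the origin of a listed thing).
The state is a dict: "time": time; "joints": joint angles; "dq": joint speeds; "joint_efforts": joint torques, N m; "ee_pos": TCP position; "eef_rot": TCP orientation; "wrist_force": force on the tool from outside, world axes, zero at the start; "ft_torque": the same for the moment, N m; "gripper_width": opening from 0.0 (shut) to 1.0 (fully open).
Only numpy, scipy, OpenCV 4.12 (cv2) and the standard library are available. Lean on these libraries where they do the work, as an engineer would, in place of code of your own. Each camera call takes 0.05 s, during which the arm holds its last target.

## Working session

There is one attempt and no reset: what is moved stays moved. The work goes in short steps, Python scripts to look and compute and a tool call to move; the robot and the scene stay as the last step left them, time stands still between calls to the robot, and variables do not carry over. Pictures are saved under pics/ and viewed, and the job is handed in when it is done.

Besides the shell and the picture viewer there is one more tool, called after ">>>" as name(argument=value, ...), one argument or row to a line, values as JSON. drive_tool: Moves the arm, as the interface text tells. Its arguments: {"type":"object","properties":{"increments":{"type":"array"},"newtons":{"type":"number"}},"required":["increments"]}

```bash
mkdir -p pics; ls; cat > h.py <<'E'
import numpy as np, cv2, json
from rig import robot, eyes, job
def save(p,name,crop=None,scale=1):
    c=p["color"][:,:,::-1]
    if crop: x0,y0,x1,y1=crop; c=c[y0:y1,x0:x1]
    c=cv2.resize(c,None,fx=scale,fy=scale,interpolation=cv2.INTER_CUBIC); cv2.imwrite("pics/"+name,c)
def world(p):
    z=p["z_map"].astype(float);K=np.array(p["intrinsics"])
    v,u=np.mgrid[0:z.shape[0],0:z.shape[1]]
    P=np.stack([(u-K[0,2])*z/K[0,0],(v-K[1,2])*z/K[1,1],z],-1)
    W=P@np.array(p["rotation"]).T+np.array(p["eye"]); W[z==0]=np.nan
    return W
E
python3 - <<'E'
from h import *
print(robot.observe())
for n in("scene","top"):
    p=eyes.get_image(n); save(p,n+"0.png",None,1.5); print(n,p["eye"],np.round(p["rotation"],2).tolist(),p["intrinsics"])
    np.savez(n+"0.npz",W=world(p),c=p["color"])
    for l in("rest_a","strip","socket_floor","tub_in","slot_left","slot_mid","slot_right"):
        for f in(eyes.boxes_of,eyes.tip_of):
            try: print(l,f.__name__,[(np.round(d["at"]).tolist(),round(d["conf"],2)) for d in f(l,p)])
            except Exception as e: print(l,e)
E
```

```text
pics
{'time': 0.0, 'joints': array([ 1.08591827e+00,  3.59492411e-01,  1.51141906e+00, -3.43816180e-06,
        1.27246590e+00, -1.15095731e-01]), 'dq': array([-0.0014904 , -0.00212874, -0.00070343,  0.00039085,  0.0010918 ,
       -0.00179111]), 'joint_efforts': array([-1.89699014e-03, -5.15384316e+01, -2.70725065e+01,  6.70336769e-02,
        3.51843482e-02, -1.12278090e-04]), 'ee_pos': array([216.68841407, 559.12938525, 403.82187123]), 'eef_rot': array([-2.62129053e-04,  1.83838983e-01,  9.82955967e-01, -8.52990194e-04]), 'wrist_force': array([ 0.79838382, -0.15869445, -0.06296771]), 'ft_torque': array([-0.02450613, -0.02288529,  0.01517035]), 'gripper_width': 0.9990590828328355}
scene [ 969.52614506 -547.57040055  836.60207153] [-0.34, 0.88, 0.32, -0.11] [[415.59379963   0.         246.8209049 ]
 [  0.         415.59379963 193.52355416]
 [  0.           0.           1.        ]]Traceback (most recent call last):
  File "<stdin>", line 5, in <module>
  File "h.py", line 11, in world
    W=P@np.array(p["rotation"]).T+np.array(p["eye"]); W[z==0]=np.nan
      ~^~~~~~~~~~~~~~~~~~~~~~~~~~
ValueError: matmul: Input operand 1 has a mismatch in its core dimension 0, with gufunc signature (n?,k),(k,m?)->(n?,m?) (size 4 is different from 3)
```

```bash
cat >> h.py <<'E'
from scipy.spatial.transform import Rotation as Rn
def RQ(q): return Rn.from_quat([q[1],q[2],q[3],q[0]]).as_matrix()
E
sed -i 's/np.array(p\["rotation"\]).T/RQ(p["rotation"]).T/' h.py
python3 - <<'E'
from h import *
for n in("scene","top"):
    p=eyes.get_image(n); save(p,n+"0.png",None,1.5); print(n,p["eye"],np.round(p["rotation"],2).tolist())
    W=world(p);np.savez(n+"0.npz",W=W,c=p["color"])
    print("table z med",np.nanmedian(W[:,:,2]))
    for l in("rest_a","strip","socket_floor","tub_in","slot_left","slot_mid","slot_right"):
        for f in(eyes.boxes_of,eyes.tip_of):
            try: print(l,f.__name__,[(np.round(d["at"]).tolist(),round(d["conf"],2)) for d in f(l,p)])
            except Exception as e: print(l,e)
E
```

```text
scene [ 969.52614506 -547.57040055  836.60207153] [-0.34, 0.88, 0.32, -0.11]
table z med 0.40261239648305036
rest_a call [([494.0, 84.0, 41.0], 0.83), ([356.0, -136.0, 38.0], 0.82), ([456.0, -115.0, 46.0], 0.57), ([355.0, -54.0, 36.0], 0.49)]
rest_a call [([446.0, -109.0, 7.0], 0.84), ([348.0, -40.0, 2.0], 0.63), ([488.0, 94.0, 6.0], 0.59), ([349.0, -129.0, -1.0], 0.56), ([285.0, -214.0, -2.0], 0.54)]
strip call [([471.0, -35.0, 13.0], 0.67), ([472.0, -18.0, 46.0], 0.21)]
strip call [([463.0, -5.0, -3.0], 0.62)]
socket_floor call [([664.0, 192.0, 20.0], 0.88), ([666.0, 380.0, 41.0], 0.59)]
socket_floor call [([661.0, 200.0, 10.0], 0.8), ([667.0, 393.0, 1.0], 0.55)]
tub_in call [([658.0, -176.0, 2.0], 0.75), ([472.0, -32.0, 15.0], 0.57)]
tub_in call [([660.0, -176.0, 6.0], 0.94), ([468.0, 347.0, 2.0], 0.33)]
slot_left call [([471.0, -33.0, 15.0], 0.72), ([402.0, -299.0, 16.0], 0.31)]
slot_left call [([480.0, 94.0, 10.0], 0.75)]
slot_mid call [([472.0, -36.0, 17.0], 0.78)]
slot_mid call [([466.0, -4.0, 12.0], 0.87), ([466.0, -8.0, 8.0], 0.27)]
slot_right call [([473.0, -37.0, 16.0], 0.
[... 441 characters left out ...]
12.0], 0.38)]
strip call [([457.0, -11.0, 12.0], 0.73)]
strip call [([463.0, -8.0, -2.0], 0.77)]
socket_floor call [([656.0, 189.0, 17.0], 0.96), ([464.0, -10.0, 55.0], 0.43)]
socket_floor call [([658.0, 196.0, 11.0], 0.61), ([666.0, -399.0, 0.0], 0.5)]
tub_in call [([664.0, -181.0, 6.0], 0.64)]
tub_in call [([663.0, -180.0, 8.0], 0.68)]
slot_left call [([464.0, -8.0, 13.0], 0.6)]
slot_left call [([484.0, 94.0, 9.0], 0.75), ([448.0, -106.0, 10.0], 0.24)]
slot_mid call [([461.0, -11.0, 14.0], 0.85)]
slot_mid call [([463.0, -4.0, 10.0], 0.65), ([461.0, -9.0, -5.0], 0.64)]
slot_right call [([464.0, -10.0, 12.0], 0.68)]
slot_right call [([447.0, -107.0, 13.0], 0.92), ([459.0, -5.0, -1.0], 0.58)]
```

View pics/scene0.png

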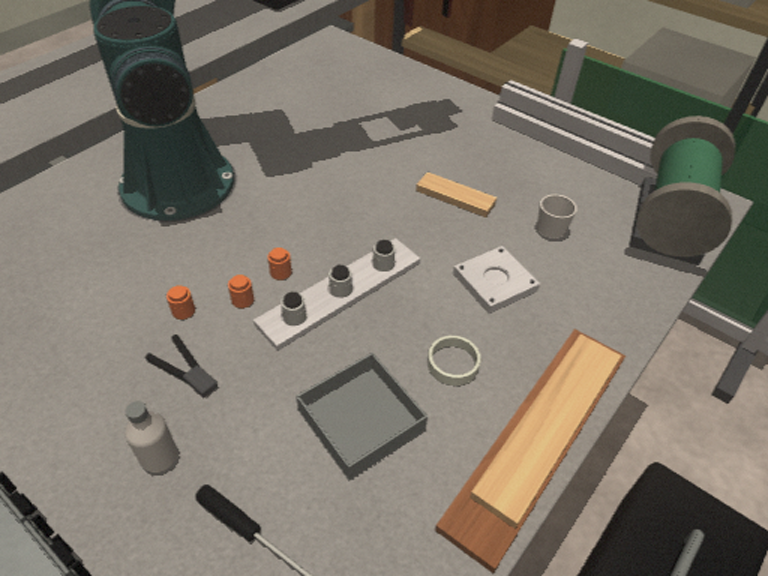

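View pics/top0.png

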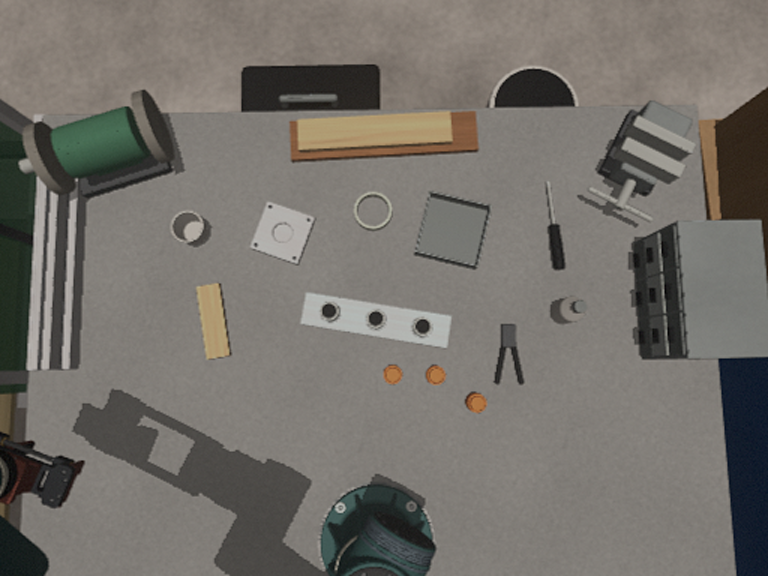

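```bash
python3 - <<'E'
from h import *
def rect(pts):
    return cv2.minAreaRect(pts[:,:2].astype(np.float32))
for n in("scene","top"):
    d=np.load(n+"0.npz");W=d["W"];c=d["c"].astype(int)
    X,Y,Z=W[...,0],W[...,1],W[...,2]
    print(n)
    for nm,cx,cy,r in(("slotL",482,92,32),("slotM",463,-8,32),("slotR",445,-108,32)):
        m=(np.hypot(X-cx,Y-cy)<r)&(Z>52)&(Z<64)
        m2=(np.hypot(X-cx,Y-cy)<r)&(Z>44)&(Z<65)
        for mm in(m,m2):
            q=W[mm]; print(nm,len(q),q.mean(0).round(1),(q.min(0)/2+q.max(0)/2).round(1),np.ptp(q,0).round(1)) if len(q) else None
    m=(np.abs(X-463)<80)&(np.abs(Y+8)<190)&(Z>8)&(Z<20); q=W[m]
    print("strip",len(q),np.median(q[:,2]),rect(q),)
    m=(np.abs(X-660)<85)&(np.abs(Y-193)<85)&(Z>16)&(Z<25); q=W[m]
    print("block",len(q),np.median(q[:,2]),rect(q))
    m=(np.abs(X-660)<100)&(np.abs(Y+180)<100)&(Z>30)&(Z<50); q=W[m]
    print("tub",len(q),np.median(q[:,2]),rect(q))
    m=(np.abs(X-660)<30)&(np.abs(Y-193)<30)&(Z<15.5); q=W[m]
    print("sock",len(q),q.mean(0),np.ptp(q,0))
    # bright image
p=np.load("top0.npz")
cv2.imwrite("pics/t_block.png",cv2.resize(p["c"][125:185,160:215,::-1],None,fx=10,fy=10,interpolation=cv2.INTER_CUBIC))
cv2.imwrite("pics/t_strip.png",cv2.resize(p["c"][185:285,190:330,::-1],None,fx=5,fy=5,interpolation=cv2.INTER_CUBIC))
E
```

```text
scene
slotL 92 [484.7  89.   57. ] [483.3  88.9  57. ] [36.1 35.5  9.5]
slotL 147 [486.7  86.8  54. ] [484.7  90.4  53. ] [39.4 40.7 17.4]
slotM 99 [467.1  -9.2  57.3] [465.7  -8.8  57.1] [37.9 32.9  9.7]
slotM 158 [469.1 -11.2  54.3] [466.6  -7.9  53.1] [39.7 42.2 17.6]
slotR 115 [ 449.2 -107.1   57.2] [ 448.2 -106.2   57.1] [35.7 33.4  9.9]
slotR 179 [ 451.5 -108.9   54.5] [ 448.6 -105.6   53.2] [36.6 40.7 17.7]
strip 1878 14.202541337816399 ((464.7738952636719, -6.23358154296875), (321.7256774902344, 75.39965057373047), 79.68698120117188)
block 1118 20.35717931967713 ((660.8868408203125, 194.37994384765625), (113.40164184570312, 113.29963684082031), 70.35999298095703)
tub 755 38.500995667548864 ((659.0780639648438, -178.12872314453125), (140.87527465820312, 141.8162841796875), 75.24883270263672)
sock 124 [658.39588041 199.66188559  12.56455498] [38.64726517 38.67614197  6.15195217]
top
slotL 79 [482.9  91.   56.3] [483.3  89.7  56.4] [38.  34.7  8.6]
slotL 119 [482.9  90.4  54.1] [483.5  89.9  54. ] [38.4 35.1 13.4]
slotM 80 [466.   -8.3  57.5] [465.7  -9.4  57.9] [31.7 31.5 11.7]
slotM 116 [465.3  -7.6  55.1] [466.   -7.7  54.1] [38.4 35.  19.4]
slotR 81 [ 447.9 -106.1   56.7] [ 446.8 -104.8   57.4] [34.9 34.4 10.8]
slotR 115 [ 447.7 -105.9   54.6] [ 448.4 -106.8   54.3] [38.1 38.2 17.1]
strip 1663 13.45732391756951 ((465.783447265625, -7.6817169189453125), (320.16241455078125, 70.44438934326172), 79.70572662353516)
block 885 19.653075267817258 ((661.2549438476562, 194.5249481201172), (111.03350830078125, 110.57467651367188), 70.01319885253906)
tub 264 38.21176594275482 ((659.394775390625, -179.2285919189453), (140.069091796875, 141.6766815185547), 75.13529205322266)
sock 139 [661.05741132 195.36321168  11.73366993] [57.19785764 59.3383435  12.08648505]
```

View pics/t_block.png

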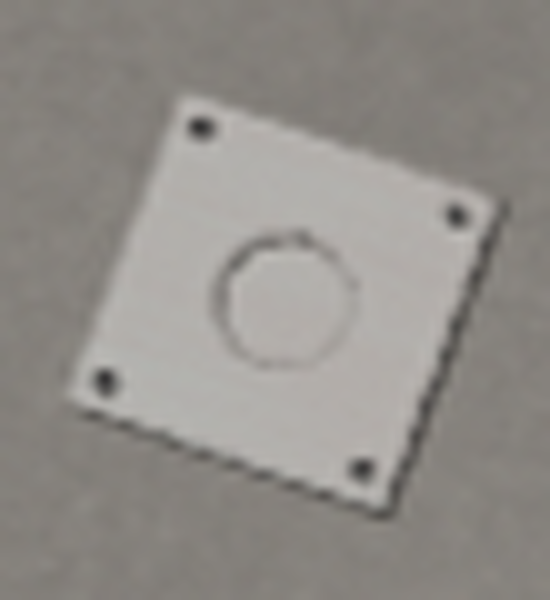

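View pics/t_strip.png

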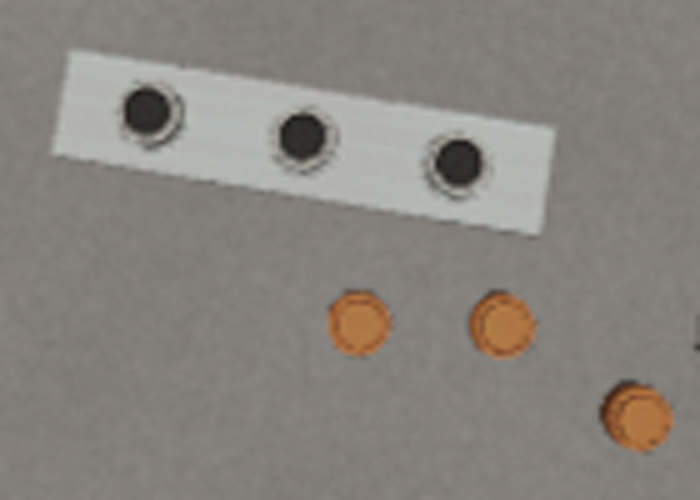

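```bash
cat > go.py <<'E'
# usage: go.py x y z(TCP) jawdeg   jaw axis = (sin,cos) of jawdeg
import sys
from h import *
s=robot.observe();R=RQ(s["eef_rot"]);p=s["ee_pos"]
print("t",s["time"],"pos",p.round(2),"F",s["wrist_force"].round(2),"g",round(s["gripper_width"],3),"tool z",R[:,2].round(4),"jaw",round(np.degrees(np.arctan2(R[0,1],R[1,1])),2))
if len(sys.argv)>3:
    x,y,z,j=map(float,sys.argv[1:5]);a=np.radians(j)
    best=None
    for k in(0,np.pi):
        yv=np.array([np.sin(a+k),np.cos(a+k),0]);zv=np.array([0,0,-1.]);T=np.stack([np.cross(yv,zv),yv,zv],1)
        r=np.degrees(Rn.from_matrix(R.T@T).as_rotvec())
        if best is None or np.linalg.norm(r)<np.linalg.norm(best): best=r
    d=R.T@(np.array([x,y,z])-p)/10
    print("inc cm",d.round(3).tolist(),"rot",best.round(2).tolist(),"rows",np.linalg.norm(d)/6.25,np.linalg.norm(best)/10.7)
E
python3 go.py 483.4 90.2 270 10.3; python3 go.py 483.4 90.2 270 10.3
```

```text
t 1.55 pos [216.84 559.43 404.63] F [-0.24 -1.02  0.23] g 0.999 tool z [-1.e-04 -1.e-04 -1.e+00] jaw 21.19
inc cm [-41.814, -34.114, 13.466] rot [-0.01, -0.0, -10.89] rows 8.899056457819702 1.0177075698260856
t 1.55 pos [216.84 559.43 404.63] F [-0.24 -1.02  0.23] g 0.999 tool z [-1.e-04 -1.e-04 -1.e+00] jaw 21.19
inc cm [-41.814, -34.114, 13.466] rot [-0.01, -0.0, -10.89] rows 8.899056457819702 1.0177075698260856
```

>>> drive_tool(
  increments=[
    [-41.8,-34.1,9,0,0,-10.9,0],
    [-41.8,-34.1,9,0,0,-10.9,0],
    [-41.8,-34.1,9,0,0,-10.9,0],
    [-41.8,-34.1,9,0,0,-10.9,0],
    [-41.8,-34.1,9,0,0,-10.9,0],
    [-41.8,-34.1,9,0,0,-10.9,0],
    [-41.8,-34.1,11,0,0,-10.9,0],
    [-41.8,-34.1,13.4,0,0,-10.9,0],
  ],
  newtons=15,
)

```text
time: 2.55
ee_pos: [457.9, 136.1, 298.5]
eef_rot: [0.002, 0.09, 0.996, 0.0]
wrist_force: [0.8, 0.5, -0.6]
gripper_width: 0.13
```

```bash
python3 go.py 483.4 90.2 245 10.3
```

```text
t 2.55 pos [457.9  136.13 298.5 ] F [ 0.85  0.47 -0.58] g 0.13 tool z [ 3.4e-03  4.0e-04 -1.0e+00] jaw 10.31
inc cm [-3.313, -4.068, 5.357] rot [0.06, 0.19, -0.01] rows 1.199721990442892 0.018595079279784533
```

>>> drive_tool(
  increments=[
    [-3.3,-4.1,2.8,0,0.2,0,0],
    [-3.3,-4.1,4.5,0,0.2,0,0],
    [-3.3,-4.1,5.2,0,0.2,0,0],
    [-3.3,-4.1,5.2,0,0.2,0,0],
    [-3.3,-4.1,5.2,0,0.2,0,0],
  ],
)

```text
time: 3.18
ee_pos: [483.3, 90.6, 247.3]
eef_rot: [0.001, 0.089, 0.996, 0.001]
wrist_force: [-1.1, 0.2, 0.5]
gripper_width: 0.007
```

```bash
python3 go.py 483.4 90.2 243 10.3; python3 - <<'E'
from h import *
p=eyes.get_image("scene"); save(p,"press0.png",(150,110,310,240),5)
E
```

```text
t 3.175 pos [483.29  90.62 247.29] F [-1.09  0.19  0.5 ] g 0.007 tool z [ 0.0012  0.0012 -1.    ] jaw 10.23
inc cm [-0.018, -0.04, 0.429] rot [0.08, 0.06, 0.07] rows 0.0690423604099922 0.0112667749738586
```

View pics/press0.png

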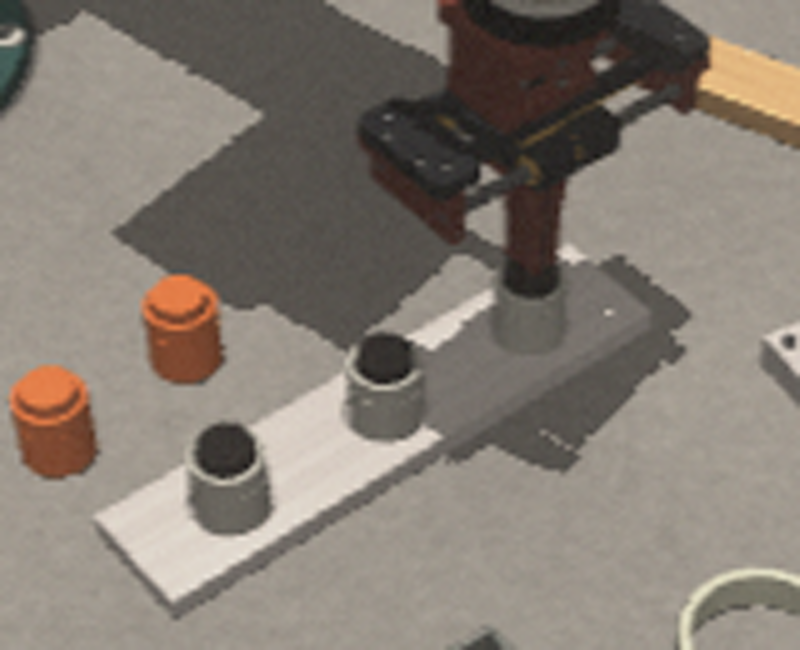

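The closed fingers stand over the left rest's button, around (530,280) in the crop, and are centred on it. Pressing now in small steps.

>>> drive_tool(
  increments=[
    [0,0,0.5,0,0,0,0],
    [0,0,0.95,0,0,0,0],
    [0,0,0.95,0,0,0,0],
    [0,0,0.95,0,0,0,0],
  ],
)

```text
time: 3.72
ee_pos: [483.6, 90.8, 238.1]
eef_rot: [0.001, 0.089, 0.996, 0.001]
wrist_force: [-0.1, 2.3, 3.7]
gripper_width: 0.008
```

```bash
python3 go.py
```

```text
t 3.725 pos [483.6   90.8  238.12] F [-0.11  2.35  3.68] g 0.008 tool z [ 0.0022  0.0015 -1.    ] jaw 10.23
```

>>> drive_tool(
  increments=[
    [0,0,0.25,0,0,0,0],
    [0,0,0.25,0,0,0,0],
    [0,0,0.25,0,0,0,0],
  ],
)

```text
time: 4.1
ee_pos: [483.6, 90.9, 236.1]
eef_rot: [0.001, 0.089, 0.996, 0.001]
wrist_force: [-1.2, 2.0, 8.6]
gripper_width: 0.004
```

>>> drive_tool(
  increments=[
    [0,0,0.15,0,0,0,0],
    [0,0,0.15,0,0,0,0],
    [0,0,0.15,0,0,0,0],
  ],
)

```text
time: 4.47
ee_pos: [483.6, 90.9, 235.1]
eef_rot: [0.001, 0.089, 0.996, 0.001]
wrist_force: [-2.0, 0.8, 10.7]
gripper_width: 0.005
```

>>> drive_tool(
  increments=[
    [0,0,0.28,0,0,0,0],
    [0,0,0.28,0,0,0,0],
    [0,0,0.28,0,0,0,0],
    [0,0,0.28,0,0,0,0],
  ],
)

```text
time: 4.97
ee_pos: [483.5, 90.9, 233.2]
eef_rot: [0.001, 0.089, 0.996, 0.001]
wrist_force: [-2.5, 1.1, 13.5]
gripper_width: 0.007
```

```bash
python3 - <<'E'
from h import *
p=eyes.get_image("scene"); save(p,"press1.png",(210,140,290,210),9)
E
python3 go.py
```

```text
t 5.025 pos [483.55  90.9  233.24] F [-2.51  1.   14.29] g 0.007 tool z [ 0.0029  0.0019 -1.    ] jaw 10.26
```

View pics/press1.png

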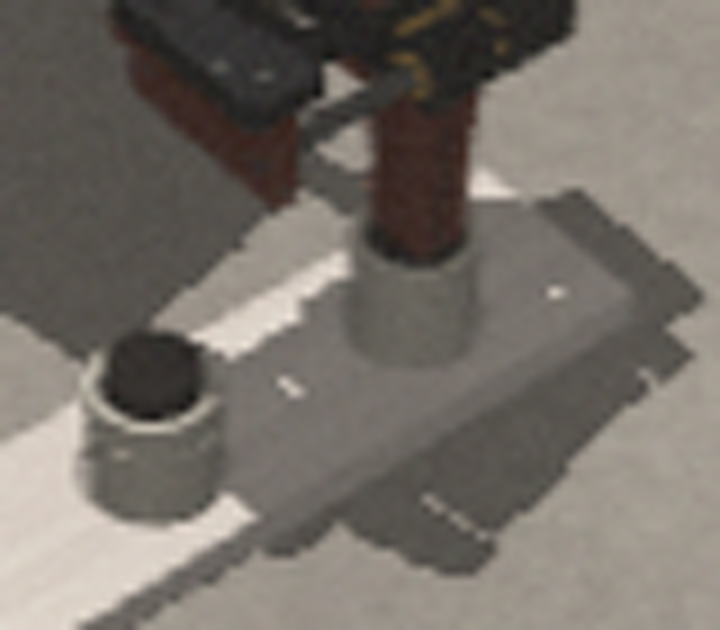

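>>> drive_tool(
  increments=[
    [0,0,0.1,0,0,0,0],
    [0,0,0.1,0,0,0,0],
    [0,0,0.1,0,0,0,0],
  ],
)

```text
time: 5.4
ee_pos: [483.5, 90.9, 233.1]
eef_rot: [0.001, 0.089, 0.996, 0.001]
wrist_force: [-2.9, 1.7, 14.1]
gripper_width: 0.004
```

```bash
python3 go.py 465.6 -7.8 247 10.3
```

```text
t 5.4 pos [483.48  90.88 233.13] F [-2.92  1.69 14.09] g 0.004 tool z [ 0.0031  0.002  -1.    ] jaw 10.26
inc cm [-0.002, -10.025, -1.412] rot [0.14, 0.16, 0.04] rows 1.6198394106082912 0.020183323201408955
```

>>> drive_tool(
  increments=[
    [0,0,0.13,0,0,0,0],
    [0,0,0.13,0,0,0,0],
    [0,0,0.13,0,0,0,0],
  ],
)

```text
time: 5.78
ee_pos: [483.4, 90.9, 232.8]
eef_rot: [0.002, 0.089, 0.996, 0.001]
wrist_force: [-2.7, 1.9, 14.2]
gripper_width: 0.006
```

>>> drive_tool(
  increments=[
    [0,0,-0.7,0.1,0.2,0,0],
    [0,0,-3.0,0.1,0.2,0,0],
    [0,-10.0,-3.5,0.1,0.2,0,0],
    [0,-10.0,-3,0.1,0.2,0,0],
    [0,-10.0,-1.7,0.1,0.2,0,0],
    [0,-10.0,-1.4,0.1,0.2,0,0],
    [0,-10.0,-1.4,0.1,0.2,0,0],
  ],
)

```text
time: 6.65
ee_pos: [465.4, -6.7, 245.9]
eef_rot: [-0.001, 0.089, 0.996, 0.001]
wrist_force: [0.0, 0.5, 0.6]
gripper_width: 0.006
```

```bash
python3 go.py 465.6 -7.8 238 10.3
```

```text
t 6.65 pos [465.44  -6.68 245.95] F [0.05 0.47 0.58] g 0.006 tool z [-0.0017  0.0013 -1.    ] jaw 10.2
inc cm [-0.038, -0.108, 0.795] rot [0.05, -0.11, 0.1] rows 0.12846141111619822 0.014783176005549709
```

>>> drive_tool(
  increments=[
    [0,-0.1,0.5,0,-0.1,0,0],
    [0,-0.1,0.85,0,-0.1,0,0],
    [0,-0.1,0.85,0,-0.1,0,0],
    [0,-0.1,0.85,0,-0.1,0,0],
  ],
)

```text
time: 7.15
ee_pos: [465.4, -7.4, 237.7]
eef_rot: [0.0, 0.089, 0.996, 0.001]
wrist_force: [0.8, 1.9, 4.5]
gripper_width: 0.005
```

>>> drive_tool(
  increments=[
    [0,0,0.25,0,0,0,0],
    [0,0,0.25,0,0,0,0],
    [0,0,0.25,0,0,0,0],
  ],
)

```text
time: 7.52
ee_pos: [465.5, -7.4, 235.4]
eef_rot: [0.0, 0.089, 0.996, 0.001]
wrist_force: [0.1, 3.1, 6.4]
gripper_width: 0.006
```

>>> drive_tool(
  increments=[
    [0,0,0.29,0,0,0,0],
    [0,0,0.29,0,0,0,0],
    [0,0,0.29,0,0,0,0],
    [0,0,0.29,0,0,0,0],
  ],
)

```text
time: 8.02
ee_pos: [465.4, -7.2, 232.9]
eef_rot: [0.0, 0.089, 0.996, 0.001]
wrist_force: [-1.2, 3.7, 9.5]
gripper_width: 0.005
```

```bash
python3 go.py 447.8 -106.2 247 10.3
```

```text
t 8.025 pos [465.44  -7.24 232.85] F [-1.25  3.69  9.5 ] g 0.005 tool z [ 0.0011  0.0017 -1.    ] jaw 10.23
inc cm [-0.023, -10.049, -1.434] rot [0.11, 0.05, 0.07] rows 1.6241693181026085 0.012904500140272442
```

>>> drive_tool(
  increments=[
    [0,0,-0.7,0.1,0,0,0],
    [0,0,-3.0,0.1,0,0,0],
    [0,-10.0,-3.5,0.1,0,0,0],
    [0,-10.0,-3,0.1,0,0,0],
    [0,-10.0,-1.7,0.1,0,0,0],
    [0,-10.0,-1.4,0.1,0,0,0],
    [0,-10.0,-1.4,0.1,0,0,0],
  ],
)

```text
time: 8.9
ee_pos: [447.3, -104.7, 246.1]
eef_rot: [-0.001, 0.089, 0.996, 0.0]
wrist_force: [0.6, -0.5, 0.2]
gripper_width: 0.006
```

```bash
python3 go.py 447.8 -106.2 238 10.3
```

```text
t 8.9 pos [ 447.3  -104.67  246.06] F [ 0.56 -0.48  0.21] g 0.006 tool z [-1.e-03  8.e-04 -1.e+00] jaw 10.17
inc cm [-0.077, -0.142, 0.805] rot [0.04, -0.06, 0.13] rows 0.131423760408582 0.014088438196840523
```

>>> drive_tool(
  increments=[
    [-0.1,-0.1,0.5,0,-0.1,0.1,0],
    [-0.1,-0.1,0.85,0,-0.1,0.1,0],
    [-0.1,-0.1,0.85,0,-0.1,0.1,0],
    [-0.1,-0.1,0.85,0,-0.1,0.1,0],
  ],
)

```text
time: 9.4
ee_pos: [448.3, -105.7, 237.7]
eef_rot: [0.001, 0.089, 0.996, 0.0]
wrist_force: [1.0, 0.5, 1.3]
gripper_width: 0.004
```

>>> drive_tool(
  increments=[
    [0,0,0.25,0,0,0,0],
    [0,0,0.25,0,0,0,0],
    [0,0,0.25,0,0,0,0],
  ],
)

```text
time: 9.78
ee_pos: [448.3, -105.7, 235.3]
eef_rot: [0.001, 0.09, 0.996, 0.0]
wrist_force: [0.3, 1.5, 3.4]
gripper_width: 0.008
```

>>> drive_tool(
  increments=[
    [0,0,0.26,0,0,0,0],
    [0,0,0.26,0,0,0,0],
    [0,0,0.26,0,0,0,0],
    [0,0,0.26,0,0,0,0],
  ],
)

```text
time: 10.28
ee_pos: [448.3, -105.7, 232.7]
eef_rot: [0.001, 0.09, 0.996, 0.0]
wrist_force: [-0.3, 2.8, 5.0]
gripper_width: -0.001
```

```bash
python3 go.py
```

```text
t 10.275 pos [ 448.31 -105.72  232.73] F [-0.29  2.76  4.97] g -0.001 tool z [ 1.3e-03  6.0e-04 -1.0e+00] jaw 10.27
```

>>> drive_tool(
  increments=[
    [0,0,-0.7,0,0,0,0],
    [0,0,-4,0.1,0.1,0,0.9],
    [0,0,-4,0.1,0.1,0,0.9],
    [0,0,-4,0.1,0.1,0,0.9],
    [0,0,-4,0.1,0.1,0,0.9],
    [0,0,-4,0.1,0.1,0,0.9],
    [0,0,-4,0.1,0.1,0,0.9],
    [0,0,-4,0.1,0.1,0,0.9],
  ],
)

```text
time: 11.28
ee_pos: [448.2, -105.7, 272.5]
eef_rot: [-0.001, 0.09, 0.996, -0.0]
wrist_force: [-0.3, 0.4, 0.2]
gripper_width: 0.764
```

```bash
python3 go.py 448 -106.0 203 10.3
python3 - <<'E'
from h import *
p=eyes.get_image("scene"); save(p,"g0.png",(130,110,330,260),4)
W=world(p);X,Y,Z=W[...,0],W[...,1],W[...,2]
for cx,cy in((483,90.5),(465.6,-8),(448,-106)):
    q=W[(np.hypot(X-cx,Y-cy)<30)&(Z>52)&(Z<62)]; print(len(q),q.mean(0).round(1))
E
```

```text
t 11.275 pos [ 448.2  -105.7   272.51] F [-0.3   0.43  0.18] g 0.764 tool z [-1.2e-03 -6.0e-04 -1.0e+00] jaw 10.27
inc cm [0.007, -0.027, 6.951] rot [-0.05, -0.06, 0.03] rows 1.1122339929662486 0.007748565462813075
95 [484.7  88.7  57.3]
101 [467.7  -9.4  57.1]
115 [ 450.2 -107.2   57.2]
```

View pics/g0.png

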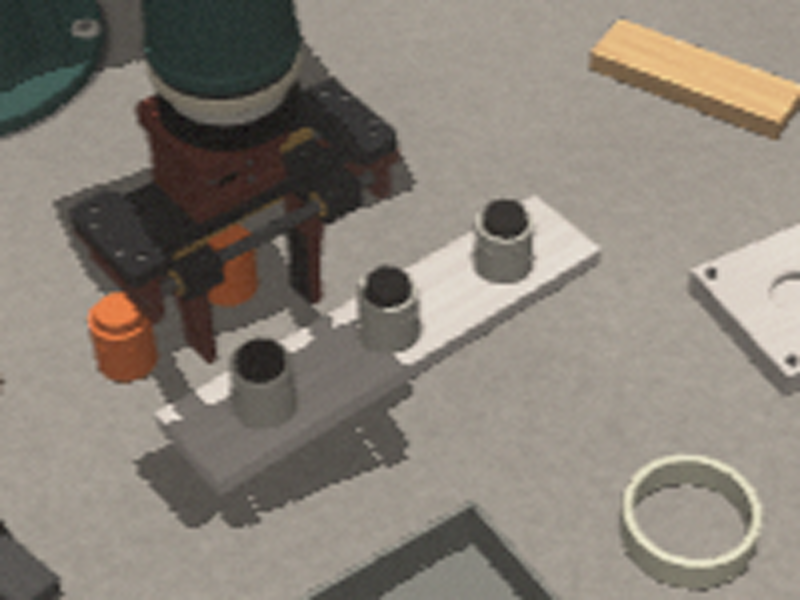

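The right rest is at (265,380), with the open jaws straddling it from above. All three buttons are back out. Going down to grip it.

>>> drive_tool(
  increments=[
    [0,0,2.5,-0.1,-0.1,0,0.9],
    [0,0,5.5,-0.1,-0.1,0,0.9],
    [0,0,6.9,-0.1,-0.1,0,0.9],
    [0,0,6.9,-0.1,-0.1,0,0.9],
    [0,0,6.9,-0.1,-0.1,0,0.3],
    [0,0,6.9,-0.1,-0.1,0,0.3],
    [0,0,6.9,-0.1,-0.1,0,0.3],
    [0,0,6.9,-0.1,-0.1,0,0.3],
  ],
  newtons=25,
)

```text
time: 12.32
ee_pos: [448.3, -105.8, 203.9]
eef_rot: [0.001, 0.09, 0.996, 0.0]
wrist_force: [0.4, 0.6, -0.0]
gripper_width: 0.486
```

>>> drive_tool(
  increments=[
    [0,0,0,0,0,0,0.3],
    [0,0,0,0,0,0,0.3],
    [0,0,-1,0,0,0,0.3],
    [0,0,-3,0,0,0,0.3],
    [0,0,-5,0,0,0,0.3],
  ],
)

```text
time: 12.95
ee_pos: [448.0, -105.8, 254.8]
eef_rot: [0.001, 0.09, 0.996, 0.0]
wrist_force: [-0.8, 0.2, -1.3]
gripper_width: 0.45
```

```bash
python3 go.py 659.3 -178.8 290 14.9
python3 - <<'E'
from h import *
p=eyes.get_image("scene"); save(p,"g1.png",(130,110,330,260),4)
E
```

```text
t 12.95 pos [ 448.04 -105.79  254.82] F [-0.82  0.2  -1.25] g 0.45 tool z [ 1.3e-03  6.0e-04 -1.0e+00] jaw 10.27
inc cm [-22.093, -3.415, -3.496] rot [0.05, 0.06, 4.63] rows 3.6203991007585903 0.4327414112469841
```

View pics/g1.png

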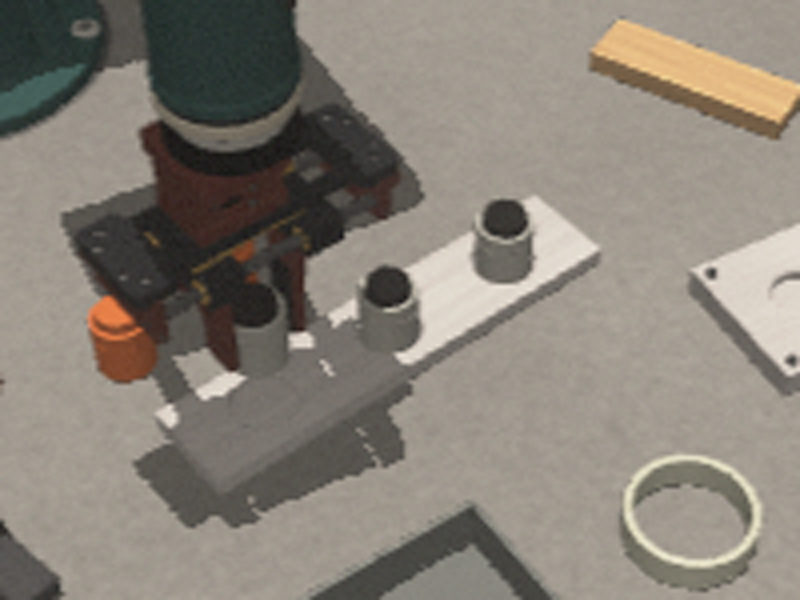

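The task names the socket before the tub, so I'll put this rest back and seat the stiffest one first.

>>> drive_tool(
  increments=[
    [0,0,3,0,0,0,0.3],
    [0,0,4.6,0,0,0,0.3],
    [0,0,5.05,0,0,0,0.3],
    [0,0,5.1,0,0,0,0.3],
    [0,0,5.1,0,0,0,0.3],
  ],
)

```text
time: 13.62
ee_pos: [449.4, -106.2, 206.4]
eef_rot: [0.003, 0.089, 0.996, -0.0]
wrist_force: [-0.1, 0.6, -0.7]
gripper_width: 0.453
```

>>> drive_tool(
  increments=[
    [0,0,0.05,0,0,0,0.6],
    [0,0,0,0,0,0,0.8],
    [0,0,0,0,0,0,0.9],
    [0,0,-2,0,0,0,0.9],
    [0,0,-6,0,0,0,0.9],
    [0,0,-9,0,0,0,0.9],
    [0,0,-9,0,0,0,0.9],
  ],
)

```text
time: 14.5
ee_pos: [449.8, -106.4, 298.3]
eef_rot: [0.005, 0.089, 0.996, -0.001]
wrist_force: [-0.3, 0.3, 0.6]
gripper_width: 0.9
```

```bash
python3 go.py 483.3 90.0 275 10.3
python3 - <<'E'
from h import *
p=eyes.get_image("scene"); save(p,"g2.png",(130,110,330,260),4)
E
```

```text
t 14.5 pos [ 449.82 -106.45  298.34] F [-0.31  0.26  0.58] g 0.9 tool z [ 0.0101 -0.003  -0.9999] jaw 10.26
inc cm [0.228, 19.929, 2.309] rot [-0.07, 0.6, 0.04] rows 3.2102570897532745 0.05669497653826761
```

View pics/g2.png

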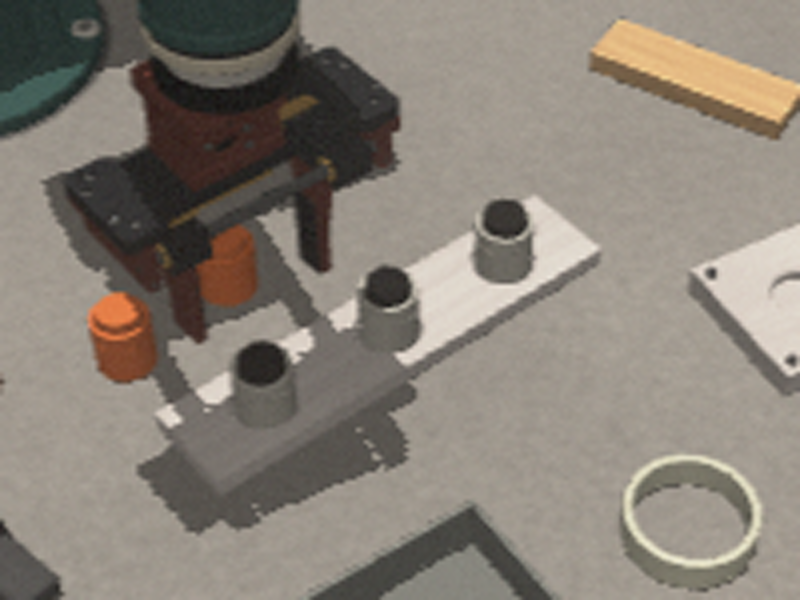

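The right rest stands upright in its hollow again at (265,385). Going over to the left one.

>>> drive_tool(
  increments=[
    [0.2,19.9,0,0,0.6,0,0.9],
    [0.2,19.9,0,0,0.6,0,0.9],
    [0.2,19.9,0,0,0.6,0,0.9],
    [0.2,19.9,1,0,0.6,0,0.9],
    [0.2,19.9,2.3,0,0.6,0,0.9],
    [0.2,19.9,2.3,0,0.6,0,0.9],
  ],
)

```text
time: 15.3
ee_pos: [481.7, 88.7, 272.0]
eef_rot: [-0.003, 0.09, 0.996, -0.001]
wrist_force: [0.1, 0.6, -0.1]
gripper_width: 0.898
```

```bash
python3 go.py 483.3 90.0 203 10.3
```

```text
t 15.3 pos [481.69  88.69 271.97] F [ 0.11  0.58 -0.1 ] g 0.898 tool z [-7.e-03 -8.e-04 -1.e+00] jaw 10.32
inc cm [-0.181, 0.172, 6.896] rot [-0.12, -0.38, -0.02] rows 1.1040903228290397 0.037585680154538115
```

>>> drive_tool(
  increments=[
    [-0.2,0.2,2,-0.1,-0.4,0,0.9],
    [-0.2,0.2,5,-0.1,-0.4,0,0.9],
    [-0.2,0.2,6.9,-0.1,-0.4,0,0.9],
    [-0.2,0.2,6.9,-0.1,-0.4,0,0.9],
    [-0.2,0.2,6.9,-0.1,-0.4,0,0.9],
  ],
)

```text
time: 15.92
ee_pos: [483.8, 89.3, 203.4]
eef_rot: [0.0, 0.091, 0.996, -0.0]
wrist_force: [0.0, 0.5, -0.3]
gripper_width: 0.903
```

```bash
python3 go.py 483.3 90.0 203 10.3
```

```text
t 15.925 pos [483.82  89.31 203.45] F [ 0.01  0.51 -0.26] g 0.903 tool z [ 6.e-04 -4.e-04 -1.e+00] jaw 10.41
inc cm [0.064, 0.059, 0.045] rot [-0.02, 0.04, -0.11] rows 0.015646450524959193 0.01067427548125241
```

>>> drive_tool(
  increments=[
    [0,0,0,0,0,0,0.3],
    [0,0,0,0,0,0,0.3],
    [0,0,0,0,0,0,0.3],
    [0,0,0,0,0,0,0.3],
    [0,0,0,0,0,0,0.3],
    [0,0,0,0,0,0,0.3],
    [0,0,0,0,0,0,0.3],
  ],
  newtons=25,
)

```text
time: 16.8
ee_pos: [483.9, 89.4, 203.6]
eef_rot: [0.0, 0.091, 0.996, -0.0]
wrist_force: [-0.8, 1.5, 5.0]
gripper_width: 0.451
```

```bash
python3 go.py 661.1 194.5 280 20
```

```text
t 16.8 pos [483.93  89.44 203.63] F [-0.77  1.5   4.96] g 0.451 tool z [ 1.e-03 -2.e-04 -1.e+00] jaw 10.41
inc cm [-15.535, 13.534, -7.622] rot [0.01, 0.06, 9.59] rows 3.514887442830487 0.8963787710202349
```

>>> drive_tool(
  increments=[
    [0,0,-2,0,0,0,0.3],
    [0,0,-6,0,0,0,0.3],
    [-6,5,-9,0,0,5,0.3],
    [-11,9.5,-9,0,0,9.6,0.3],
    [-15.5,13.5,-9,0,0,9.6,0.3],
    [-15.5,13.5,-8,0,0,9.6,0.3],
    [-15.5,13.5,-7.6,0,0,9.6,0.3],
    [-15.5,13.5,-7.6,0,0,9.6,0.3],
  ],
)

```text
time: 17.8
ee_pos: [659.2, 193.6, 278.3]
eef_rot: [-0.001, 0.174, 0.985, -0.001]
wrist_force: [-0.2, 0.1, -1.2]
gripper_width: 0.45
```

```bash
python3 go.py 661.1 194.5 235 20
python3 - <<'E'
from h import *
for n in("scene","top"):
  p=eyes.get_image(n); save(p,"s_%s.png"%n,(270,130,390,230) if n=="scene" else (140,110,240,200),6)
E
```

```text
t 17.8 pos [659.2  193.64 278.32] F [-0.2   0.07 -1.24] g 0.45 tool z [-0.003  -0.0013 -1.    ] jaw 20.01
inc cm [-0.159, 0.156, 4.332] rot [-0.13, -0.13, -0.01] rows 0.6939657438444305 0.017261229488236236
```

View pics/s_scene.png

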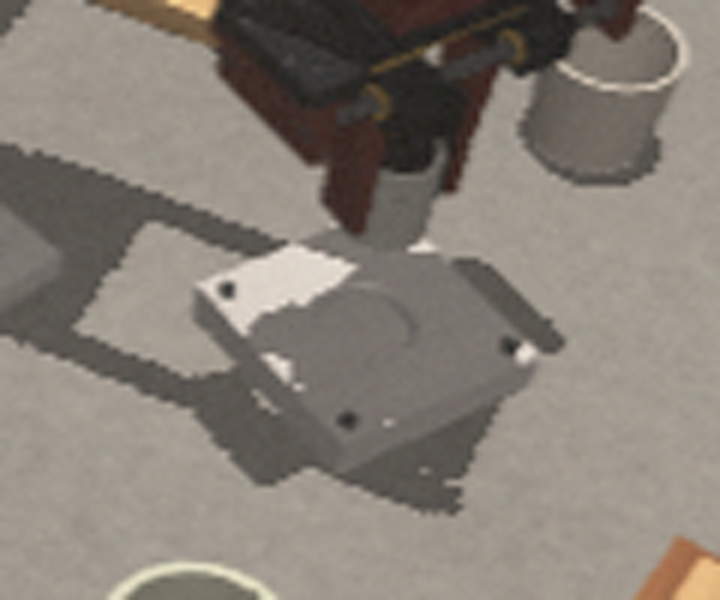

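>>> drive_tool(
  increments=[
    [-0.16,0.16,3,-0.1,-0.1,0,0.3],
    [-0.16,0.16,4.6,-0.1,-0.1,0,0.3],
    [-0.16,0.16,5.4,-0.1,-0.1,0,0.3],
    [-0.16,0.16,5.4,-0.1,-0.1,0,0.3],
    [-0.16,0.16,5.4,-0.1,-0.1,0,0.3],
  ],
)

```text
time: 18.52
ee_pos: [661.9, 194.5, 226.3]
eef_rot: [0.001, 0.174, 0.985, 0.0]
wrist_force: [-0.3, 0.1, -2.0]
gripper_width: 0.451
```

```bash
python3 go.py 661.1 194.5 206.6 20
python3 - <<'E'
from h import *
p=eyes.get_image("scene"); save(p,"s1.png",(290,140,370,210),9)
W=world(p);X,Y,Z=W[...,0],W[...,1],W[...,2]
m=(np.hypot(X-661,Y-194)<30)&(Z>33)&(Z<60)&(X>661)
q=W[m]; print(len(q))
hs=p["color"][m].astype(int); ok=np.ptp(hs,axis=1)<25; q=q[ok]
f=lambda c:np.hypot(q[:,0]-c[0],q[:,1]-c[1])-20
from scipy.optimize import least_squares
for lo,hi in((33,60),(38,52)):
    k=(q[:,2]>lo)&(q[:,2]<hi); qq=q[k]
    r=least_squares(lambda c:np.hypot(qq[:,0]-c[0],qq[:,1]-c[1])-20,[661,194],loss="soft_l1"); print(len(qq),r.x,qq[:,:2].min(0),qq[:,:2].max(0),np.abs(r.fun).mean())
E
```

```text
t 18.525 pos [661.91 194.46 226.28] F [-0.26  0.07 -1.97] g 0.451 tool z [ 2.6e-03  5.0e-04 -1.0e+00] jaw 20.03
inc cm [0.082, -0.027, 1.968] rot [0.08, 0.13, -0.03] rows 0.315112364605573 0.014371318980628253
90
83 [661.82891051 195.81204741] [661.32334113 164.30753465] [681.53174783 212.63469836] 1.6178191500340877
40 [661.27823591 195.68530119] [663.36617742 164.30753465] [681.09096368 212.63469836] 1.6824501736009772
```

View pics/s1.png

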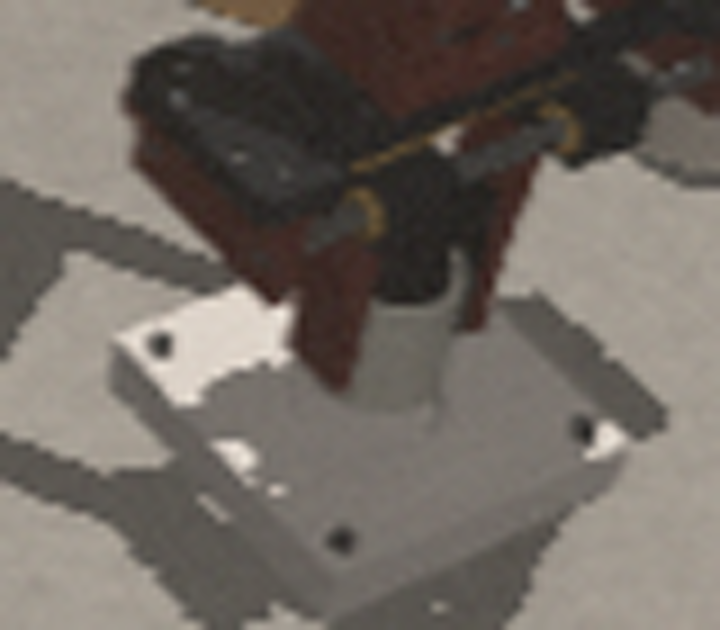

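The rest is held upright over the socket at (400,400), and its position is within about 1 mm. Lowering it.

>>> drive_tool(
  increments=[
    [0.08,0,0.6,0.1,0.1,0,0.3],
    [0.08,0,1.1,0.1,0.1,0,0.3],
    [0.08,0,1.4,0.1,0.1,0,0.3],
    [0.08,0,1.4,0.1,0.1,0,0.3],
  ],
)

```text
time: 19.08
ee_pos: [661.2, 194.8, 212.0]
eef_rot: [0.0, 0.174, 0.985, -0.0]
wrist_force: [0.0, -0.6, -2.0]
gripper_width: 0.458
```

```bash
python3 go.py 661.1 194.5 206.6 20
```

```text
t 19.075 pos [661.18 194.83 211.95] F [ 0.02 -0.6  -2.02] g 0.458 tool z [ 2.e-04 -5.e-04 -1.e+00] jaw 20.03
inc cm [-0.004, -0.034, 0.535] rot [-0.02, 0.02, -0.03] rows 0.08583529468932925 0.004049159514176658
```

>>> drive_tool(
  increments=[
    [0,0,0.3,0,0,0,0.3],
    [0,0,0.5,0,0,0,0.3],
    [0,0,0.55,0,0,0,0.3],
    [0,0,0.55,0,0,0,0.3],
  ],
)

```text
time: 19.58
ee_pos: [661.2, 194.8, 206.7]
eef_rot: [0.0, 0.174, 0.985, -0.0]
wrist_force: [-1.3, 0.4, 0.5]
gripper_width: 0.451
```

Down at the expected seated height (206.7) with almost no force. Releasing and lifting off.

>>> drive_tool(
  increments=[
    [0,0,0,0,0,0,0.6],
    [0,0,0,0,0,0,0.75],
    [0,0,0,0,0,0,0.85],
    [0,0,-1.5,0,0,0,0.85],
    [0,0,-5,0,0,0,0.85],
    [0,0,-9,0,0,0,0.85],
    [0,0,-9,0,0,0,0.85],
  ],
)

```text
time: 20.45
ee_pos: [662.9, 195.2, 301.8]
eef_rot: [0.004, 0.174, 0.985, 0.001]
wrist_force: [-0.0, 0.4, -0.5]
gripper_width: 0.848
```

```bash
python3 go.py 449.5 -106.5 285 10.3
```

```text
t 20.45 pos [662.85 195.23 301.76] F [-0.01  0.43 -0.52] g 0.848 tool z [ 0.0085  0.0011 -1.    ] jaw 20.03
inc cm [9.723, -35.661, 1.463] rot [0.19, 0.45, -9.73] rows 5.918699274687843 0.9104015722439706
```

>>> drive_tool(
  increments=[
    [9.7,-35.7,0,0.2,0.4,-9.7,0.9],
    [9.7,-35.7,0,0.2,0.4,-9.7,0.9],
    [9.7,-35.7,0,0.2,0.4,-9.7,0.9],
    [9.7,-35.7,0,0.2,0.4,-9.7,0.9],
    [9.7,-35.7,0,0.2,0.4,-9.7,0.9],
    [9.7,-35.7,0.5,0.2,0.4,-9.7,0.9],
    [9.7,-35.7,1.5,0.2,0.4,-9.7,0.9],
    [9.7,-35.7,1.5,0.2,0.4,-9.7,0.9],
  ],
)

```text
time: 21.45
ee_pos: [449.4, -106.7, 284.0]
eef_rot: [-0.0, 0.091, 0.996, 0.0]
wrist_force: [-0.4, -0.2, 0.1]
gripper_width: 0.899
```

```bash
python3 - <<'E'
from h import *
p=eyes.get_image("scene"); save(p,"a1.png",(130,100,390,280),3)
W=world(p);X,Y,Z=W[...,0],W[...,1],W[...,2]
for cx,cy,lo,hi in((661,194.5,54,65),(465.6,-8,52,62),(448,-106,52,62)):
    q=W[(np.hypot(X-cx,Y-cy)<30)&(Z>lo)&(Z<hi)]; print(len(q),q.mean(0).round(1),np.percentile(q[:,2],90))
E
python3 go.py 449.3 -106.5 203.5 10.3
```

```text
110 [661.1 191.5  59.5] 62.482982148805306
93 [467.2  -9.   57.5] 59.818512338906565
116 [ 451.  -108.7   57. ] 59.72882394365877
t 21.5 pos [ 450.   -106.36  284.37] F [0.8  0.27 0.36] g 0.9 tool z [ 5.e-04  1.e-04 -1.e+00] jaw 10.32
inc cm [0.07, -0.028, 8.086] rot [0.01, 0.02, -0.02] rows 1.2938916866632786 0.003047574225164218
```

View pics/a1.png

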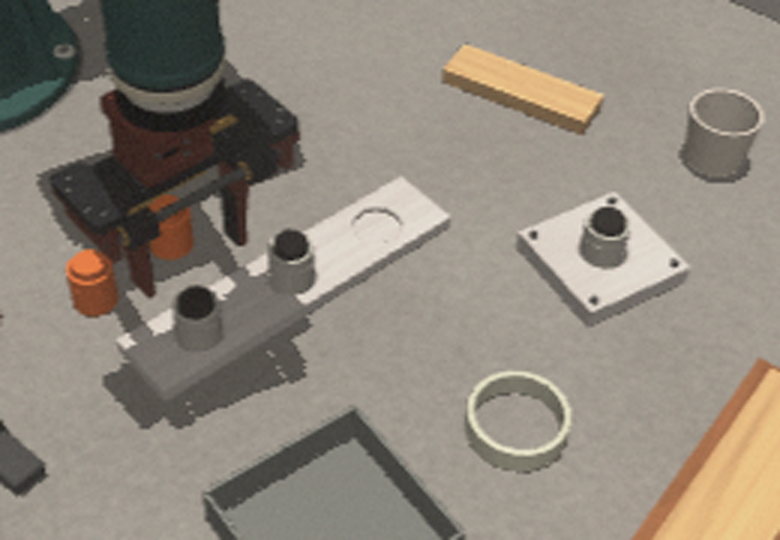

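The stiff rest stands upright in the socket at (605,235), with its button face at about z = 60 to 61. The right rest at (198,315) is between the open jaws. Picking it up.

>>> drive_tool(
  increments=[
    [0,0,3.5,0,0,0,0.9],
    [0,0,6.5,0,0,0,0.9],
    [0,0,8.05,0,0,0,0.9],
    [0,0,8.05,0,0,0,0.9],
    [0,0,8.05,0,0,0,0.3],
    [0,0,8.05,0,0,0,0.3],
    [0,0,8.05,0,0,0,0.3],
    [0,0,8.05,0,0,0,0.3],
  ],
  newtons=25,
)

```text
time: 22.5
ee_pos: [450.1, -106.4, 204.2]
eef_rot: [0.001, 0.09, 0.996, -0.0]
wrist_force: [0.1, 0.1, 0.3]
gripper_width: 0.486
```

>>> drive_tool(
  increments=[
    [0,0,0,0,0,0,0.3],
    [0,0,0,0,0,0,0.3],
    [0,0,0,0,0,0,0.3],
    [0,0,-2,0,0,0,0.3],
    [0,0,-6,0,0,0,0.3],
    [0,0,-10,0,0,0,0.3],
  ],
)

```text
time: 23.25
ee_pos: [449.7, -106.3, 304.9]
eef_rot: [-0.0, 0.09, 0.996, 0.0]
wrist_force: [1.4, 1.1, -1.5]
gripper_width: 0.452
```

```bash
python3 go.py 659.3 -178.8 270 14.9
```

```text
t 23.25 pos [ 449.68 -106.32  304.91] F [ 1.38  1.07 -1.47] g 0.452 tool z [-1.e-04  3.e-04 -1.e+00] jaw 10.33
inc cm [-21.923, -3.374, 3.485] rot [0.02, -0.01, 4.57] rows 3.592448187913443 0.42740985204845366
```

>>> drive_tool(
  increments=[
    [-21.9,-3.4,0,0,0,4.6,0.3],
    [-21.9,-3.4,0,0,0,4.6,0.3],
    [-21.9,-3.4,0,0,0,4.6,0.3],
    [-21.9,-3.4,0,0,0,4.6,0.3],
    [-21.9,-3.4,3,0,0,4.6,0.3],
    [-21.9,-3.4,3.5,0,0,4.6,0.3],
    [-21.9,-3.4,3.5,0,0,4.6,0.3],
  ],
)

```text
time: 24.12
ee_pos: [658.3, -178.8, 269.3]
eef_rot: [-0.001, 0.13, 0.992, 0.0]
wrist_force: [-0.6, -0.1, -1.1]
gripper_width: 0.453
```

```bash
python3 go.py 659.3 -178.8 199.5 14.9
python3 - <<'E'
from h import *
p=eyes.get_image("scene"); save(p,"b1.png",(170,150,320,320),3.5)
E
```

```text
t 24.125 pos [ 658.34 -178.76  269.32] F [-0.63 -0.08 -1.1 ] g 0.453 tool z [-0.0021  0.0011 -1.    ] jaw 14.93
inc cm [-0.11, 0.018, 6.982] rot [0.03, -0.13, -0.03] rows 1.1172455486563957 0.013043276868202383
```

View pics/b1.png

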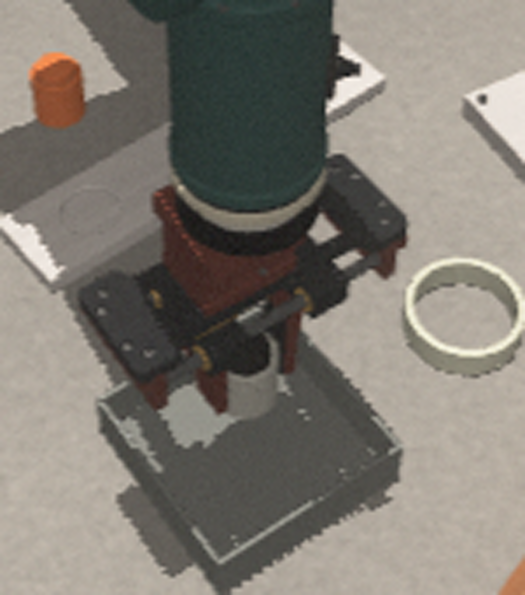

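>>> drive_tool(
  increments=[
    [-0.1,0,3,0,-0.1,0,0.3],
    [-0.1,0,5.5,0,-0.1,0,0.3],
    [-0.1,0,6.7,0,-0.1,0,0.3],
    [-0.1,0,6.95,0,-0.1,0,0.3],
    [-0.1,0,6.95,0,-0.1,0,0.3],
  ],
)

```text
time: 24.8
ee_pos: [660.1, -179.3, 201.7]
eef_rot: [0.001, 0.13, 0.992, -0.0]
wrist_force: [0.2, 0.6, -1.3]
gripper_width: 0.447
```

>>> drive_tool(
  increments=[
    [0,0,0.05,0,0,0,0.3],
    [0,0,0.05,0,0,0,0.3],
  ],
)

```text
time: 25.05
ee_pos: [660.5, -179.4, 202.1]
eef_rot: [0.002, 0.13, 0.992, -0.0]
wrist_force: [-0.2, 1.0, -1.6]
gripper_width: 0.451
```

>>> drive_tool(
  increments=[
    [0,0,0.25,0,0,0,0.3],
    [0,0,0.3,0,0,0,0.3],
    [0,0,0.3,0,0,0,0.3],
  ],
)

```text
time: 25.42
ee_pos: [660.6, -179.4, 199.3]
eef_rot: [0.002, 0.13, 0.992, -0.0]
wrist_force: [-0.7, 0.1, 1.4]
gripper_width: 0.45
```

Floor contact. Releasing and moving well clear.

>>> drive_tool(
  increments=[
    [0,0,0,0,0,0,0.6],
    [0,0,0,0,0,0,0.75],
    [0,0,0,0,0,0,0.8],
    [0,0,-1.5,0,0,0,0.8],
    [0,0,-5,0,0,0,0.8],
    [0,0,-10,0,0,0,0.8],
    [0,0,-15,0,0,0,0.8],
    [0,0,-18,0,0,0,0.8],
  ],
)

```text
time: 26.42
ee_pos: [660.2, -179.3, 383.8]
eef_rot: [0.005, 0.13, 0.992, -0.001]
wrist_force: [0.3, -1.0, -0.0]
gripper_width: 0.8
```

>>> drive_tool(
  increments=[
    [20,18,0,0,0,0,0.8],
    [20,18,0,0,0,0,0.8],
    [20,18,0,0,0,0,0.8],
    [20,18,0,0,0,0,0.8],
    [20,18,0,0,0,0,0.8],
    [20,18,0,0,0,0,0.8],
    [20,18,0,0,0,0,0.8],
  ],
)

```text
time: 27.3
ee_pos: [514.5, 45.2, 382.4]
eef_rot: [0.006, 0.13, 0.991, -0.001]
wrist_force: [-0.0, 0.3, -0.4]
gripper_width: 0.799
```

```bash
python3 go.py; python3 - <<'E'
from h import *
for n in("scene","top"):
    p=eyes.get_image(n); save(p,n+"9.png",None,1.5)
    W=world(p);X,Y,Z=W[...,0],W[...,1],W[...,2]
    for cx,cy,lo,hi in((661,194.5,54,65),(465.6,-8,52,62),(660,-179,46,58)):
        q=W[(np.hypot(X-cx,Y-cy)<30)&(Z>lo)&(Z<hi)]; print(n,len(q),q.mean(0).round(1) if len(q) else 0)
E
```

```text
t 27.3 pos [514.51  45.15 382.4 ] F [-0.04  0.31 -0.43] g 0.799 tool z [ 0.0108 -0.0036 -0.9999] jaw 14.95
scene 107 [661.4 191.   59.4]
scene 101 [467.4  -9.2  57. ]
scene 177 [ 661.9 -181.6   51.5]
top 0 0
top 52 [464.  -13.1  56.8]
top 92 [ 659.5 -179.8   50.9]
```

View pics/scene9.png

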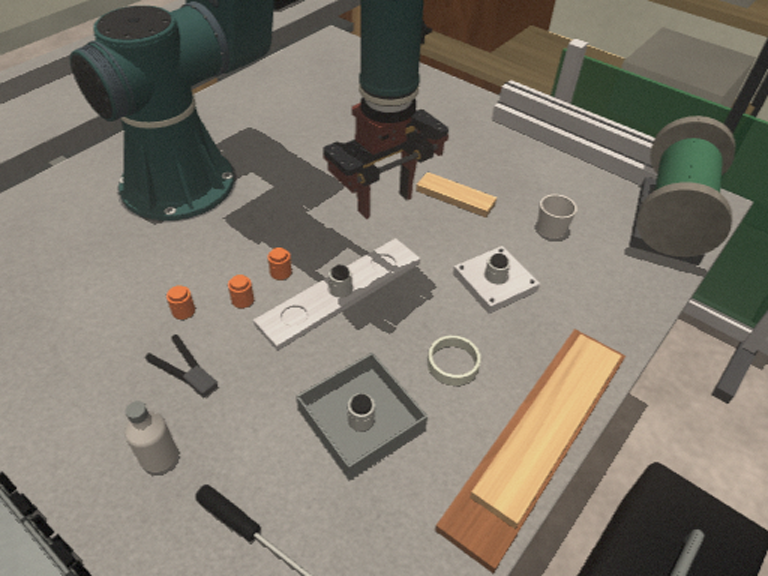

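View pics/top9.png

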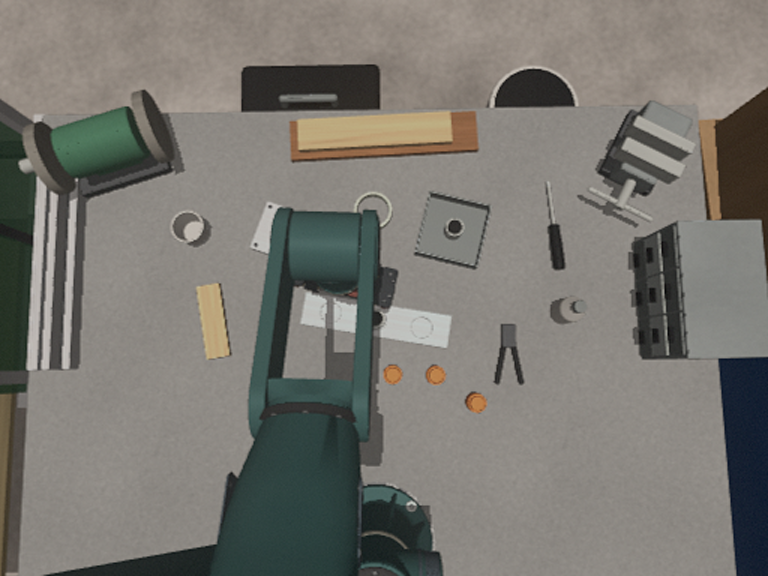

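In the scene view one rest is upright in the socket (497,265), one is in the tub (361,410) and one is in the middle hollow (340,280). The bystanders haven't moved, and the arm is clear of everything.

```bash
python3 -c "
from rig import job
print(job.sign_off())"
```

```text
the job is handed in; nothing more can be done
None
```

The job is done and handed in at about 27 s of the 72 s allowed. The stiffest rest is upright in the socket, the softest is in the tub, and the third is still in the middle hollow of the strip.

| Rest (left to right) | Force on last press | Push-in | Where it ended up |
|---|---|---|---|
| Left | 14 N | about 7.1 mm | Socket (stiffest) |
| Middle | 9.5 N | about 7.1 mm | Middle hollow (untouched apart from the press) |
| Right | 5 N | about 7.2 mm | Tub (softest) |

**Pressing:** push-in is worked out from the tool height, assuming first touch at 240 mm. No press went over about 15 N, well under the 30 N limit. All three buttons were back out in the next picture.

**One detour:** I lifted the right rest first, then noticed the task names the socket before the tub. I set it back in its hollow; it dropped about 2 to 3 mm and stood upright. I then seated the left rest and moved the right one afterwards.

**Last checks:**
- **Socket rest:** it went in with almost no force to the expected depth. The side camera showed it upright, with its button face near 60 mm (61 mm expected).
- **Tub and middle rests:** both cameras showed them upright at the expected heights.
- **Bystanders:** none appeared to have moved, and the arm was clear of everything.
- **Not checked:** the arm hid the socket in the last top picture, so only the side camera confirmed that rest at the end.

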